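# Top up the wind-out stud tray

## Task

Take the crank by its free-spinning handle and wind the tray out from under its hood until it stops, then stand one of the long spare studs, head down, in every pocket that is empty; leave the studs already in the tray in their pockets, and do not use the short stud. Then wind the tray fully home under the hood again by the same handle. Crank steadily, never faster than about one turn a second, and do not disturb the short stud, the nut or the tin.

Things in the scene. Friction and masses are not known exactly. Their poses are not given: they have to be found in the camera images.
- crank (a joint): Angle of the hand crank in rad, 0 = tray fully home under the hood (a stop), 15.7 (two and a half turns) = tray fully out at the loading place (a stop). It grows as the crank is turned CLOCKWISE seen from above. Vertical axis; geared to the tray, which moves 16.6 mm per rad; it stays where it is left; about 4 N at the handle turns it. Where the handle stands at 0 differs from start to start, roughly on the robot's side of the axis.
- handle: The crank's upright free-spinning grip: black plastic cylinder, 30 mm across, 64 mm tall, spinning freely on its own vertical pin 65 mm from the crank's axis. Origin: centre of its underside, 115 mm above the bench; the steel crank arm lies right below it (top at 110 mm). Nothing is above it.
- crank_axis (a point): A point on the vertical axis of the crank, 147 mm above the bench (the middle height of the handle). The round grey gear head below is 68 mm across (90 mm at its foot) and 98 mm tall; the top of the handle is the highest point of the crank, 179 mm above the bench.
- hood (a point): Top centre of the green hood roof (190 mm by 235 mm along the slide, top 146 mm above the bench, on four posts, open in between), under which the tray starts. x and y axes are those of the slide: the tray runs out along -y of this frame, 260 mm, to the loading place between hood and crank.
- pocket0 (a point): Centre of the floor of one of the six square pockets (2 across x, 3 along y, pitch 70 mm) of the aluminium tray; it moves with the tray. Each pocket is 65 to 68 mm wide inside, its walls (4 mm thick) rise 26 mm above its floor; the floor is 26 mm above the bench.
- pocket1 (a point): Likewise for another pocket of the tray (numbers 0, 1, 2 make one row of three, 3, 4, 5 the other; 1 here).
- pocket2 (a point): Likewise for another pocket of the tray (numbers 0, 1, 2 make one row of three, 3, 4, 5 the other; 2 here).
- pocket3 (a point): Likewise for another pocket of the tray (numbers 0, 1, 2 make one row of three, 3, 4, 5 the other; 3 here).
- pocket4 (a point): Likewise for another pocket of the tray (numbers 0, 1, 2 make one row of three, 3, 4, 5 the other; 4 here).
- pocket5 (a point): Likewise for another pocket of the tray (numbers 0, 1, 2 make one row of three, 3, 4, 5 the other; 5 here).
- stock0: A steel stud already standing in pocket 0 (may be absent: then that pocket starts empty). Same shape as the spares: flat round head 56 mm across and 12 mm thick at the bottom, round shank 24 mm across standing up from it, 85 mm tall in all. Origin: centre of the underside of the head; z up along the shank. About 0.45 kg.
- stock1: A steel stud already standing in pocket 1 (may be absent: then that pocket starts empty). Like stock0.
- stock2: A steel stud already standing in pocket 2 (may be absent: then that pocket starts empty). Like stock0.
- stock3: A steel stud already standing in pocket 3 (may be absent: then that pocket starts empty). Like stock0.
- stock4: A steel stud already standing in pocket 4 (may be absent: then that pocket starts empty). Like stock0.
- stock5: A steel stud already standing in pocket 5 (may be absent: then that pocket starts empty). Like stock0.
- spare0: A loose long spare steel stud standing on its head on the bench: head 56 mm across and 12 mm thick, shank 24 mm across, 85 mm tall in all. Origin: centre of the underside of the head, z up along the shank. About 0.45 kg.
- spare1: Another long spare stud like spare0.
- spare2: Another long spare stud like spare0.
- spare3: Another long spare stud like spare0.
- spare4: Another long spare stud like spare0.
- short: A short stud on the bench: the same head and shank thickness but only 50 mm tall. Not to be used; a bystander. Origin: centre of the underside.
- nut: A big hex nut lying on the bench, 54 mm across, 34 mm tall; a bystander. Origin: centre of the underside.
- tin: A closed round tin standing on the bench, 68 mm across, 90 mm tall; a bystander. Origin: centre of the underside.
Not all that is in view belongs to the job. Leave any orange look-alike of the spare2 alone. What is shaped like the spare1 but blue is not meant.

How it is judged:
By the outcome, as a careful person would: the job done as asked, in the order asked, and still so for the second after the job is handed in, with the robot touching nothing.
Of stock0, stock1, stock2, stock3, stock4, stock5 only 2 to 4 are there at a start; the rules pass over those that are not, and their reading is None.
At some moment in a run one of spare0, spare1, spare2, spare3, spare4 may be knocked a few centimetres aside while the robot is not near it.
Once in a run the grip may slacken for a moment while it holds something.
It also fails if it takes over 210 s, if anything falls off the work surface, if the arm or the gripper's body presses on something with over 40 N, if the wrist force passes 120 N, or if a joint passes its speed limit or range.

## Robot

A 7-joint arm with a two-finger parallel gripper is mounted at the origin on the work surface. World frame = base frame: x ahead of the robot, y to its left, z up, the work surface at z = 0. Lengths are in m, angles in rad, forces in N, time in s.
With the tool pointing down it reaches from about 0.4 to 0.85 m from the base axis. Payload 10.4 kg.
Tool frame: the origin (TCP) lies at the very end of the fingers, on their centre line; the grasp point (between the pads) lies 19 mm behind it (manip.grip_point_offset is the z of the grasp point in the tool frame, in m); z points along the fingers, y is the direction in which the jaws open and shut (so a half turn about z gives the same grasp; the last joint's range is limited). The gripper opens to 85 mm and grips with 20 to 120 N. Pads are 22 mm wide; open, the fingers measure 114 mm over their backs; the gripper's body (76 mm by 85 mm) begins 54 mm behind the grasp point. The pads swing forward as they close: fully open they stand 13 mm farther back than shut.
Start: joints at [-1.144, 0.332, -0.065, 1.46, 0.022, 1.35, -0.088], TCP at [0.272, 0.563, 0.231] pointing down, gripper open.
Joint ranges: [-2.6, 2.6], [-0.5, 2.12], [-1.47, 1.34], [0.16, 2.42], [-1.27, 4.41], [0.06, 2.06], [-2.6, 2.6]. Speed limits (rad/s): [2.22, 2.22, 2.79, 2.79, 3.14, 3.14, 3.14].

## Interface

Orientations are given as a unit quaternion [x, y, z, w].
In Python, from workcell import manip, camera, get_calibration, hand_in gives the robot as it stands.
- The arm moves only by the shell command python3 -m pendant 'ROWS' [FORCE]. ROWS is JSON, a list of rows, each a list of 5 numbers: the shift along the tool's x, y, z in units of 40 mm (1.0 is 40 mm), then the turn about the tool's z in units of 6 degrees (1.0 is 6 degrees), then the closure, from 0 (fully open) to 1 (shut). A call has 1 to 5 rows; each row is the pose to reach, as a shift and turn from the pose commanded when the call began, along the tool's axes at that moment; what a row does not reach only later rows make up. A row lasts 1/8 s, in which the tool goes at most 62.5 mm and 10.7 degrees, less where a joint would pass 70% of its speed; a pose out of reach is approached as far as the arm can. A call with a gripper value outside its range is refused whole. The fingers move at their own pace and stop on an object; FORCE is the grip in N (left out, the last holds). Time passes only in rows, so rows that repeat a pose let the fingers close. It gives the time, the measured TCP pose, the force and the opening at its end, in the units of the state.
- manip.get_obs(): the state, without advancing time (a new reading comes with each control period).
- camera(name): name is "scene" or "top" or "wrist"; returns (picture, depth): 400x640x3 uint8, red, green, blue; 400x640 float32, m along the optical axis (not along the pixel's ray), 0 where there is no reading.
- get_calibration(name): a dict with "vfov" (degrees; the focal length in pixels is half the picture's height over the tangent of half this angle, whatever the lens; pixels are square), "cx", "cy" (the principal point, pixels), "distortion" ([k1, k2, p1, p2, k3] as OpenCV has them; the pictures are not rectified), "position" and "rotation" of the camera in the world. Camera axes: x right, y down, z forward; pixel columns grow to the right and rows downward; lengths in m; the calibration is good to about 2 mm. A picture is of the moment at which its call begins: read the wrist's pose just before it. get_calibration takes no time and is no camera call; for the wrist camera it gives the pose at the moment of the call.
- hand_in(): hands the job in, once; it reports no verdict.
The state is a dict: "clock": time; "joint_pos": joint angles; "joint_velocities": joint speeds; "tau": joint torques, N m; "position": TCP position; "ee_rot": TCP orientation; "ft_force": force on the tool from outside, world axes, zero at the start; "torque": the same for the moment, N m; "grip_width": opening from 0.0 (shut) to 1.0 (fully open).
Only numpy, scipy, OpenCV 4.12 (cv2) and the standard library are available. Lean on these libraries where they do the work, as an engineer would, in place of code of your own. Each camera call takes 0.05 s, during which the arm holds its last target.

## Working session

There is one attempt and no reset: what is moved stays moved. The work goes in short steps, Python scripts to look and compute and a shell command to move; the robot and the scene stay as the last step left them, time stands still between calls to the robot, and variables do not carry over. Pictures are saved under pics/ and viewed, and the job is handed in when it is done.

```bash
ls; mkdir -p pics; python3 - <<'E'
from workcell import manip,camera,get_calibration
import cv2
o=manip.get_obs();print(o['clock'],o['position'],o['ee_rot'],o['grip_width'],manip.grip_point_offset)
for n in ['scene','top','wrist']:
    c=get_calibration(n);print(n,c)
    p,d=camera(n);cv2.imwrite(f'pics/{n}0.png',p[:,:,::-1])
E
```

```text
pics
0.0 [0.27160767 0.56248528 0.23051264] [ 2.23011222e-01  9.74815619e-01 -6.99062605e-04 -1.19685844e-04] 0.996525519074061 -0.0187
scene {'vfov': 51.37483969493842, 'cx': 318.6270514131265, 'cy': 202.66733580349015, 'distortion': array([-0.03016895,  0.        ,  0.        ,  0.        ,  0.        ]), 'position': array([ 1.35600483, -0.06634808,  0.63088474]), 'rotation': array([ 0.64376849,  0.59861163, -0.32244444, -0.3510781 ])}
top {'vfov': 53.24066536406653, 'cx': 317.6522562886289, 'cy': 197.4124087151376, 'distortion': array([-0.09126242,  0.        ,  0.        ,  0.        ,  0.        ]), 'position': array([0.4595667 , 0.00955046, 1.10488007]), 'rotation': array([ 0.70982556, -0.70229864,  0.04412387, -0.03126301])}
wrist {'vfov': 63.38129929612182, 'cx': 309.3906962667637, 'cy': 195.9522256444978, 'distortion': array([-0.02344655,  0.        ,  0.        ,  0.        ,  0.        ]), 'position': array([0.20666399, 0.59421222, 0.37408308]), 'rotation': array([0.8382245 , 0.52641977, 0.07552194, 0.12065798])}
```

View pics/top0.png

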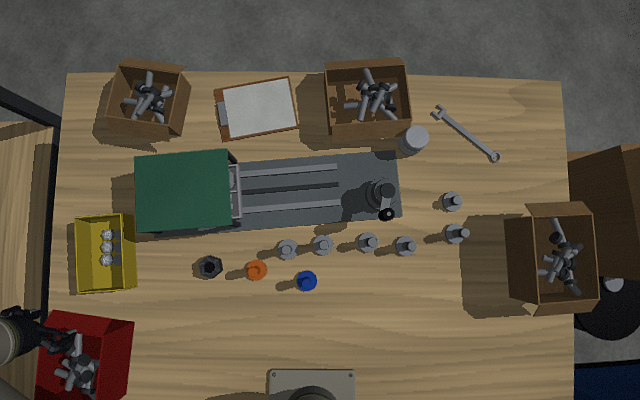

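View pics/scene0.png

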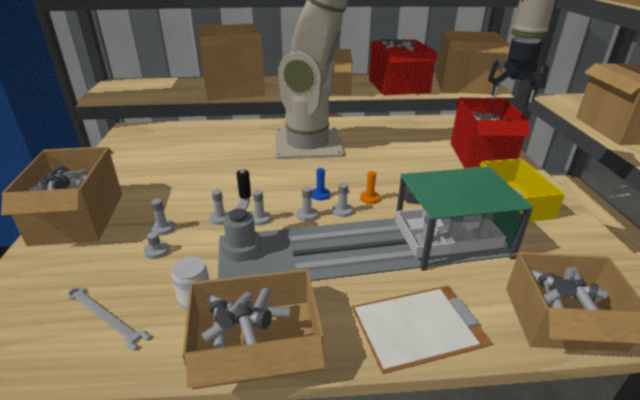

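View pics/wrist0.png

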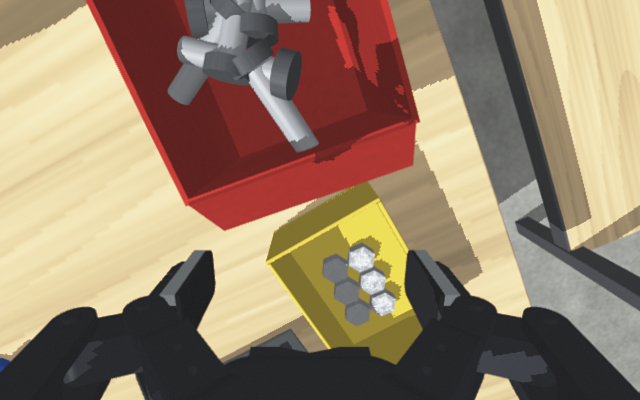

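The top view shows the crank axis at about (379,193) and the black handle at (388,213). The grey spares are at (287,248), (321,243), (367,241), (404,244) and (457,233). The grey stud at (452,201) looks like the short one. Orange (256,270) and blue (305,281) are look-alikes, the nut is at (210,266) and the tin at (413,140). Next I'll measure them in an enlarged crop.

```bash
cat > h.py <<'E'
from workcell import manip,camera,get_calibration
import cv2,numpy as np
from scipy.spatial.transform import Rotation as R
def cal(n):
    c=get_calibration(n);f=200/np.tan(np.radians(c['vfov'])/2)
    return np.array([[f,0,c['cx']],[0,f,c['cy']],[0,0,1]]),c['distortion'],c['position'],R.from_quat(c['rotation']).as_matrix()
def ray(C,u,v):
    K,D,p,M=C
    q=cv2.undistortPoints(np.array([[[u,v]]],float),K,D)[0,0]
    return p,M@np.array([q[0],q[1],1])
def at_z(C,u,v,z):
    p,d=ray(C,u,v);return p+d*(z-p[2])/d[2]
def by_depth(C,u,v,dep):
    p,d=ray(C,u,v);return p+d*dep
def proj(C,P):
    K,D,p,M=C
    rv=cv2.Rodrigues(M.T)[0]
    return cv2.projectPoints(np.array([P],float),rv,-M.T@p,K,D)[0][0,0]
def snap(n,name,box=None,s=1):
    C=cal(n);p,d=camera(n)
    q=p if box is None else p[box[1]:box[3],box[0]:box[2]]
    cv2.imwrite(f'pics/{name}.png',cv2.resize(q,None,fx=s,fy=s,interpolation=cv2.INTER_CUBIC)[:,:,::-1])
    np.savez(f'pics/{name}.npz',p=p,d=d,K=C[0],D=C[1],pos=C[2],M=C[3])
    return C,p,d
def tcp():
    o=manip.get_obs();return o['position'],R.from_quat(o['ee_rot']).as_matrix(),o
def want(P,yaw=None):
    """units to reach TCP P (from measured pose)"""
    p,M,o=tcp();s=M.T@(np.array(P)-p)/0.04
    return np.round(s,2)
E
python3 - <<'E'
from h import *
C,p,d=snap('top','top1',(270,180,480,300),3.8)
for nm,u,v in [('s0',287,247),('s1',321,242),('s2',367,240),('s3',404,243),('s4',457,233),('short',452,201),('axis',379,191),('handle',387,213),('tin',414,139),('hood',185,190),('hood r',230,190)]:
    w=d[v-3:v+4,u-3:u+4];m=w[w>0].min();print(nm,by_depth(C,u,v,m).round(3))
E
```

```text
s0 [0.441 0.068 0.088]
s1 [ 0.455 -0.018  0.09 ]
s2 [ 0.461 -0.135  0.089]
s3 [ 0.454 -0.232  0.079]
s4 [ 0.48  -0.372  0.082]
short [ 0.567 -0.371  0.054]
axis [ 0.584 -0.162  0.115]
handle [ 0.524 -0.168  0.185]
tin [ 0.725 -0.259  0.095]
hood [0.576 0.314 0.151]
hood r [0.577 0.204 0.149]
```

View pics/top1.png

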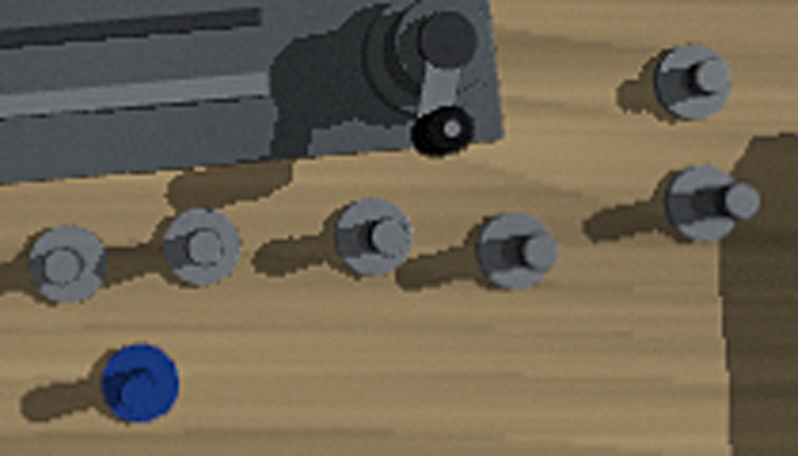

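```bash
python3 - <<'E'
from h import *
z=np.load('pics/top1.npz');C=(z['K'],z['D'],z['pos'],z['M']);d=z['d']
for nm,u,v,h in [('s0',62,265,.085),('s1',206,247,.085),('s2',385,238,.085),('s3',538,251,.085),('s4',741,200,.085),('short',710,76,.05),('axis',447,40,.115),('handle',452,127,.179)]:
    U=270+u/3.8-.4;V=180+v/3.8-.4;print(nm,round(U,1),round(V,1),at_z(C,U,V,h).round(4),d[int(V+.5),int(U+.5)], by_depth(C,U,V,d[int(V+.5),int(U+.5)]).round(3))
# slide direction from hood corners
c=snap('top','top2',(120,130,420,250),2.6)
E
```

```text
s0 285.9 249.3 [0.4355 0.0708 0.085 ] 1.0132543 [0.435 0.071 0.082]
s1 323.8 244.6 [ 0.4484 -0.0253  0.085 ] 1.0143366 [ 0.448 -0.025  0.084]
s2 370.9 242.2 [ 0.4554 -0.1456  0.085 ] 1.016373 [ 0.455 -0.146  0.085]
s3 411.2 245.7 [ 0.4472 -0.2497  0.085 ] 1.0194997 [ 0.447 -0.25   0.083]
s4 464.6 232.2 [ 0.4823 -0.3914  0.085 ] 1.0224512 [ 0.482 -0.391  0.086]
short 456.4 199.6 [ 0.5711 -0.3848  0.05  ] 1.0694425 [ 0.571 -0.385  0.048]
axis 387.2 190.1 [ 0.5861 -0.1828  0.115 ] 1.0049187 [ 0.587 -0.184  0.111]
handle 388.5 213.0 [ 0.524 -0.173  0.179] 0.92579603 [ 0.524 -0.172  0.184]
```

View pics/top2.png

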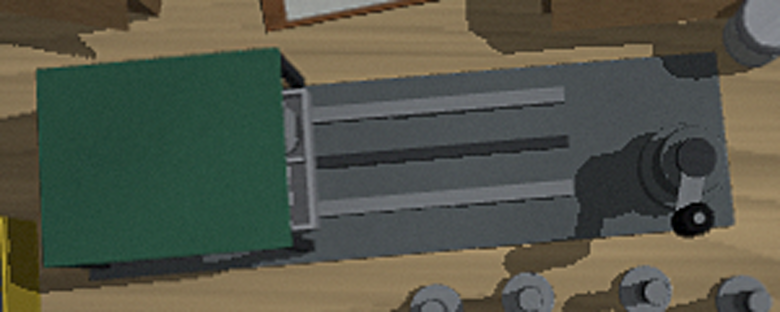

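```bash
python3 - <<'E'
from h import *
p,M,o=tcp();print(M.round(3),o['joint_pos'].round(2))
z=np.load('pics/top2.npz');C=(z['K'],z['D'],z['pos'],z['M'])
P=[at_z(C,120+u/2.6,130+v/2.6,.146) for u,v in [(38,70),(280,48),(292,246),(43,265)]]
for a in P:print(a.round(4))
c=sum(P)/4;print('c',c.round(4),[np.linalg.norm(P[i]-P[i-1]).round(4) for i in range(4)])
dy=(P[0]-P[1]+P[3]-P[2]);print('slide +y angle',np.degrees(np.arctan2(dy[1],dy[0])))
print(want([.50,-.02,.231]),want([.524,-.172,.231]))
E
```

```text
[[-0.901  0.435 -0.   ]
 [ 0.435  0.901 -0.001]
 [-0.    -0.001 -1.   ]] [-1.14  0.33 -0.06  1.46  0.02  1.35 -0.09]
[0.6578 0.4465 0.146 ]
[0.6806 0.2145 0.146 ]
[0.4943 0.1969 0.146 ]
[0.4731 0.4307 0.146 ]
c [0.5764 0.3222 0.146 ] [np.float64(0.1854), np.float64(0.2331), np.float64(0.1871), np.float64(0.2348)]
slide +y angle 95.38197778439856
[-1.147e+01 -1.064e+01  1.000e-02] [-1.367e+01 -1.380e+01  1.000e-02]
```

```bash
python3 -m pendant '[[-0.9,-0.9,0,0.5,0],[-1.9,-1.9,0,1,0],[-2.9,-2.9,0,1.5,0],[-3.9,-3.9,0,2,0],[-4.9,-4.9,0,2.3,0]]' 60; python3 - <<'E'
from h import *
print(want([.524,-.172,.231]), tcp()[1].round(3))
E
```

```text
clock: 0.88
position: [0.3634, 0.2993, 0.2314]
ee_rot: [0.339, 0.941, 0.0, 0.0]
ft_force: [1.2, 0.2, 0.8]
grip_width: 0.996
[-10.61  -6.51   0.  ] [[-0.77   0.638  0.   ]
 [ 0.638  0.77   0.001]
 [ 0.     0.001 -1.   ]]
```

```bash
python3 -m pendant '[[-1.2,-0.7,0,0,0],[-2.4,-1.4,0,0,0],[-3.6,-2.1,0,0,0],[-4.8,-2.9,0,0,0],[-6,-3.7,0,0,0]]'; python3 -m pendant '[[-1.2,-0.7,0,0,0],[-2.4,-1.4,0,0,0],[-3.6,-2.1,0,0,0],[-4.2,-2.6,0,0,0],[-4.2,-2.6,0,0,0]]'; python3 - <<'E'
from h import *
print(want([.524,-.172,.231]), tcp()[1].round(3),tcp()[2]['joint_pos'])
snap('wrist','w1')
E
```

```text
clock: 1.5
position: [0.454, 0.0323, 0.2315]
ee_rot: [0.338, 0.941, 0.0, 0.0]
ft_force: [1.2, 0.7, -0.5]
grip_width: 0.999
clock: 2.12
position: [0.5167, -0.1558, 0.2312]
ee_rot: [0.341, 0.94, -0.001, 0.0]
ft_force: [-0.1, 0.5, -0.8]
grip_width: 1.002
[-0.4  -0.19  0.  ] [[-0.768  0.64  -0.   ]
 [ 0.64   0.768 -0.001]
 [-0.    -0.001 -1.   ]] [-0.38464927  0.15182676  0.66046454  1.71926124 -0.09503138  1.3032863
  1.17115049]
```

View pics/w1.png

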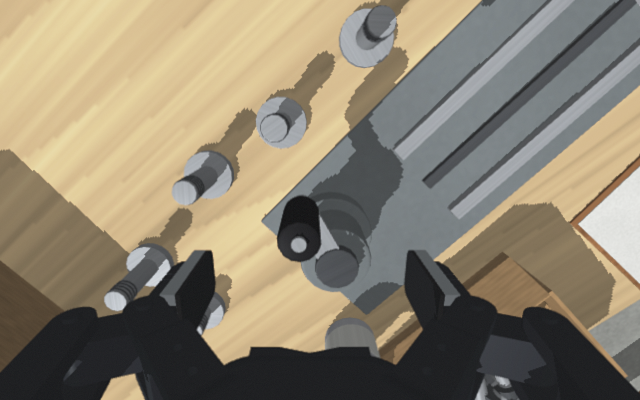

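The handle top is at (299,243) in the wrist view, between the fingers. The boss is at (338,268). I'll cross-check both positions.

```bash
python3 - <<'E'
from h import *
C=cal('wrist')
h=at_z(C,299,243,.179);print(h, at_z(C,338,268,.115))
print(want([h[0],h[1],.131]))
z=np.load('pics/w1.npz');print(z['d'][268,338],by_depth(C,338,268,z['d'][268,338]),by_depth(C,299,243,z['d'][243,299]))
E
```

```text
[ 0.52583694 -0.17005204  0.179     ] [ 0.58787821 -0.17934715  0.115     ]
[-0.43 -0.17  2.5 ]
0.29220402 [ 0.58910578 -0.18004177  0.1124843 ] [ 0.52443503 -0.16869887  0.18324274]
```

```bash
python3 -m pendant '[[-0.4,-0.2,0,0,0],[-0.4,-0.2,0.8,0,0],[-0.4,-0.2,1.7,0,0],[-0.4,-0.2,2.4,0,0],[-0.4,-0.2,2.4,0,0]]'; python3 -m pendant '[[0,0,0,0,1],[0,0,0,0,1],[0,0,0,0,1],[0,0,0,0,1],[0,0,0,0,1]]' 60;python3 - <<'E'
from h import *
p,M,o=tcp();print(p,o['ft_force'])
E
```

```text
clock: 2.8
position: [0.5231, -0.1676, 0.1337]
ee_rot: [0.338, 0.941, -0.0, -0.002]
ft_force: [-1.0, -0.3, 0.7]
grip_width: 1.002
clock: 3.42
position: [0.5245, -0.1696, 0.1363]
ee_rot: [0.339, 0.941, 0.0, 0.0]
ft_force: [-2.0, 0.2, 6.7]
grip_width: 0.335
[ 0.52452501 -0.16956624  0.13626886] [-2.04126285  0.22290237  6.71968712]
```

```bash
python3 - <<'E'
from h import *
p,M,o=tcp();c=np.array([.5885,-.181]);v=p[:2]-c;t=np.arctan2(v[1],v[0]);print(np.degrees(t),np.hypot(*v))
T=M[:2,:2].T
f=lambda a:c+.065*np.array([np.cos(a),np.sin(a)])
S=p[:2]
for k in range(3):
    a0=t-k*2*np.pi/3; s=S if k==0 else f(a0)
    print(k,[list((np.round(T@(f(a0-np.radians(24*i))-s)/.04/.05)*.05).round(2)) for i in range(1,6)])
E
```

```text
169.86695133901446 0.0649886886711508
0 [[np.float64(0.2), np.float64(0.65)], [np.float64(0.15), np.float64(1.3)], [np.float64(-0.2), np.float64(1.9)], [np.float64(-0.75), np.float64(2.3)], [np.float64(-1.45), np.float64(2.4)]]
1 [[np.float64(-0.65), np.float64(-0.15)], [np.float64(-1.2), np.float64(-0.55)], [np.float64(-1.55), np.float64(-1.15)], [np.float64(-1.6), np.float64(-1.8)], [np.float64(-1.4), np.float64(-2.45)]]
2 [[np.float64(0.45), np.float64(-0.5)], [np.float64(1.1), np.float64(-0.75)], [np.float64(1.75), np.float64(-0.75)], [np.float64(2.35), np.float64(-0.5)], [np.float64(2.8), np.float64(0.05)]]
```

```bash
python3 -m pendant '[[0.2,0.65,0,0,1],[0.15,1.3,0,0,1],[-0.2,1.9,0,0,1],[-0.75,2.3,0,0,1],[-1.45,2.4,0,0,1]]' 60; python3 - <<'E'
from h import *
p,M,o=tcp();c=np.array([.5885,-.181]);v=p[:2]-c;print(np.degrees(np.arctan2(v[1],v[0])),np.hypot(*v),o['ft_force'],M.round(3))
snap('scene','sc1')
E
```

```text
clock: 4.05
position: [0.6306, -0.1337, 0.1362]
ee_rot: [0.338, 0.941, -0.001, -0.0]
ft_force: [-12.5, -9.3, 14.9]
grip_width: 0.336
48.31463454045835 0.06335518934071747 [-12.54376222  -9.26963896  14.92870056] [[-0.771  0.637 -0.001]
 [ 0.637  0.771 -0.002]
 [-0.    -0.002 -1.   ]]
```

View pics/sc1.png

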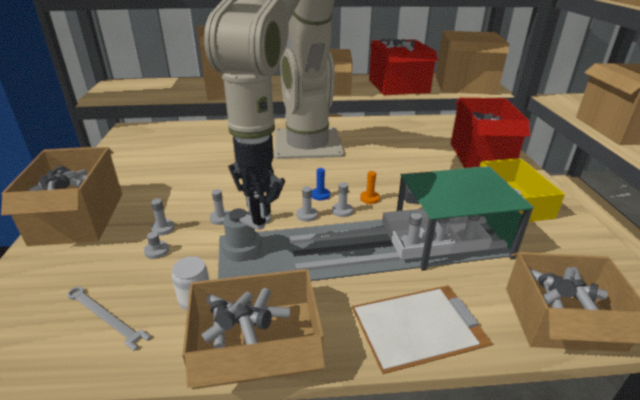

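```bash
python3 -m pendant '[[-0.65,-0.2,-0.05,0,1],[-1.2,-0.6,-0.05,0,1],[-1.55,-1.2,-0.05,0,1],[-1.6,-1.85,-0.05,0,1],[-1.4,-2.45,-0.05,0,1]]' 60; python3 -m pendant '[[0.45,-0.5,0,0,1],[1.1,-0.75,0,0,1],[1.75,-0.75,0,0,1],[2.35,-0.5,0,0,1],[2.8,0,0,0,1]]'
```

```text
clock: 4.72
position: [0.611, -0.2443, 0.1364]
ee_rot: [0.338, 0.941, -0.0, 0.0]
ft_force: [1.8, 5.0, -2.0]
grip_width: 0.336
clock: 5.35
position: [0.5235, -0.1725, 0.1366]
ee_rot: [0.339, 0.941, -0.0, 0.0]
ft_force: [16.7, -5.3, -20.3]
grip_width: 0.335
```

```bash
cat > crank.py <<'E'
from h import *
import sys
# usage: crank.py dir step n   (dir -1 = clockwise)
sg=float(sys.argv[1]);st=float(sys.argv[2]);n=int(sys.argv[3])
p,M,o=tcp();c=np.array([.587,-.1825]);F=o['ft_force']
cmd=p-np.array(F)/9000
v=p[:2]-c;t=np.arctan2(v[1],v[0]);print('ang',np.degrees(t).round(1),'r',np.hypot(*v).round(4),'F',F.round(1),'z',p[2],o['clock'],o['grip_width'])
T=M[:2,:2].T
f=lambda a:c+.065*np.array([np.cos(a),np.sin(a)])
s=cmd[:2]
for k in range(n):
    e=None;L=[]
    for i in range(1,6):
        e=np.round(T@(f(t+sg*np.radians(st*(5*k+i)))-s)/.04/.05)*.05
        L.append('[%.2f,%.2f,0,0,1]'%tuple(e))
    s=s+T.T@e*.04
    print('['+','.join(L)+']')
E
python3 crank.py -1 24 3
```

```text
ang 171.1 r 0.0643 F [ 16.7  -5.3 -20.3] z 0.1365884959040174 5.35 0.3349621282487267
[[0.20,0.65,0,0,1],[0.15,1.30,0,0,1],[-0.20,1.90,0,0,1],[-0.75,2.30,0,0,1],[-1.40,2.45,0,0,1]]
[[-0.65,-0.10,0,0,1],[-1.20,-0.50,0,0,1],[-1.55,-1.10,0,0,1],[-1.65,-1.75,0,0,1],[-1.45,-2.40,0,0,1]]
[[0.45,-0.50,0,0,1],[1.05,-0.80,0,0,1],[1.75,-0.80,0,0,1],[2.35,-0.55,0,0,1],[2.80,-0.05,0,0,1]]
```

```bash
python3 -m pendant '[[0.2,0.65,0.02,0,1],[0.15,1.3,0.02,0,1],[-0.2,1.85,0.02,0,1],[-0.75,2.25,0.02,0,1],[-1.4,2.4,0.02,0,1]]' 60; python3 crank.py -1 24 1;  python3 -m pendant '[[-0.65,-0.10,0,0,1],[-1.2,-0.5,0,0,1],[-1.55,-1.1,0,0,1],[-1.65,-1.75,0,0,1],[-1.45,-2.4,0,0,1]]'; python3 crank.py -1 24 3
```

```text
clock: 5.98
position: [0.6296, -0.1331, 0.1363]
ee_rot: [0.338, 0.941, -0.0, -0.001]
ft_force: [-11.3, -6.4, 9.7]
grip_width: 0.338
ang 49.2 r 0.0653 F [-11.3  -6.4   9.7] z 0.13629802293868515 5.975 0.3382959444978706
[[-0.65,-0.20,0,0,1],[-1.20,-0.60,0,0,1],[-1.50,-1.20,0,0,1],[-1.55,-1.85,0,0,1],[-1.35,-2.50,0,0,1]]
clock: 6.6
position: [0.6136, -0.2435, 0.1364]
ee_rot: [0.338, 0.941, 0.001, 0.0]
ft_force: [-2.8, 13.1, 7.0]
grip_width: 0.334
ang -66.5 r 0.0665 F [-2.8 13.1  7. ] z 0.13636491776356352 6.6 0.333775701555001
[[0.50,-0.50,0,0,1],[1.10,-0.80,0,0,1],[1.75,-0.85,0,0,1],[2.40,-0.60,0,0,1],[2.85,-0.10,0,0,1]]
[[0.25,0.60,0,0,1],[0.25,1.30,0,0,1],[-0.10,1.90,0,0,1],[-0.60,2.35,0,0,1],[-1.25,2.50,0,0,1]]
[[-0.65,-0.10,0,0,1],[-1.25,-0.45,0,0,1],[-1.60,-1.05,0,0,1],[-1.70,-1.70,0,0,1],[-1.55,-2.35,0,0,1]]
```

```bash
sed -i 's/\[.587,-.1825\]/[.5875,-.1832]/' crank.py; python3 -m pendant '[[0.50,-0.50,0,0,1],[1.1,-0.8,0,0,1],[1.75,-0.85,0,0,1],[2.4,-0.6,0,0,1],[2.85,-0.1,0,0,1]]'; python3 crank.py -1 24 1
```

```text
clock: 7.22
position: [0.5231, -0.1748, 0.1365]
ee_rot: [0.339, 0.941, 0.0, 0.002]
ft_force: [18.1, -5.8, -16.7]
grip_width: 0.338
ang 172.6 r 0.0649 F [ 18.1  -5.8 -16.7] z 0.13654751754420433 7.225 0.3381995550784254
[[0.20,0.65,0,0,1],[0.15,1.35,0,0,1],[-0.20,1.90,0,0,1],[-0.70,2.35,0,0,1],[-1.35,2.50,0,0,1]]
```

```bash
python3 -m pendant '[[0.2,0.65,0,0,1],[0.15,1.3,0,0,1],[-0.2,1.85,0,0,1],[-0.7,2.3,0,0,1],[-1.35,2.45,0,0,1]]'; python3 crank.py -1 20 1
```

```text
clock: 7.85
position: [0.6278, -0.1317, 0.1364]
ee_rot: [0.337, 0.942, 0.001, -0.001]
ft_force: [-7.2, -2.3, 8.3]
grip_width: 0.332
ang 52.0 r 0.0654 F [-7.2 -2.3  8.3] z 0.1363550409902264 7.85 0.33247894159515823
[[-0.55,-0.10,0,0,1],[-1.05,-0.40,0,0,1],[-1.40,-0.80,0,0,1],[-1.60,-1.35,0,0,1],[-1.65,-1.90,0,0,1]]
```

```bash
python3 -m pendant '[[-0.55,-0.1,0,0,1],[-1.05,-0.4,0,0,1],[-1.3,-0.65,0,0,1],[-1.37,-0.75,0,0,1],[-1.37,-0.75,0,0,1]]'; python3 crank.py -1 8 1; python3 - <<'E'
from h import *
snap('scene','sc2')
E
```

```text
clock: 8.48
position: [0.6523, -0.1915, 0.1365]
ee_rot: [0.338, 0.941, 0.001, 0.002]
ft_force: [9.8, -1.8, -5.3]
grip_width: 0.334
ang -7.3 r 0.0653 F [ 9.8 -1.8 -5.3] z 0.13653268497470772 8.475 0.3335332604764465
[[-0.10,-0.20,0,0,1],[-0.20,-0.40,0,0,1],[-0.25,-0.65,0,0,1],[-0.25,-0.85,0,0,1],[-0.25,-1.10,0,0,1]]
```

View pics/sc2.png

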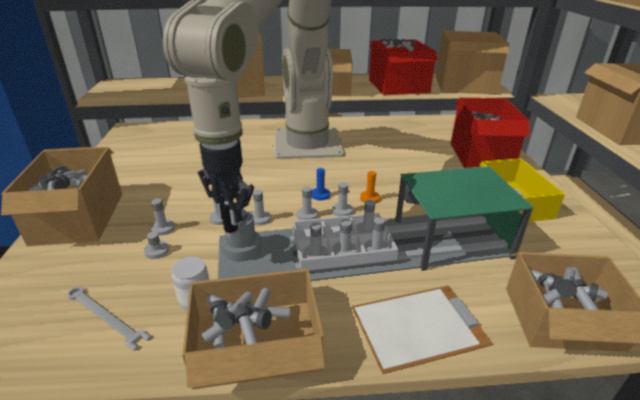

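```bash
python3 -m pendant '[[-0.05,-0.1,0,0,1],[-0.1,-0.2,0,0,1],[-0.1,-0.2,0,0,1]]'; python3 crank.py -1 4 1;python3 -m pendant '[[-0.05,-0.1,0,0,1],[-0.05,-0.1,0,0,1]]'; python3 crank.py -1 4 1
```

```text
clock: 8.9
position: [0.6517, -0.195, 0.1365]
ee_rot: [0.336, 0.942, 0.004, 0.002]
ft_force: [11.2, 11.1, -2.4]
grip_width: 0.338
ang -10.4 r 0.0653 F [11.2 11.1 -2.4] z 0.13648554743578256 8.9 0.3381128555116734
[[-0.05,-0.05,0,0,1],[-0.10,-0.15,0,0,1],[-0.15,-0.25,0,0,1],[-0.15,-0.40,0,0,1],[-0.20,-0.50,0,0,1]]
clock: 9.15
position: [0.6517, -0.1953, 0.1365]
ee_rot: [0.334, 0.943, 0.006, 0.001]
ft_force: [11.2, 21.5, -0.3]
grip_width: 0.34
ang -10.7 r 0.0653 F [11.2 21.5 -0.3] z 0.13648278576542372 9.15 0.3396524720196054
[[-0.05,-0.05,0,0,1],[-0.05,-0.15,0,0,1],[-0.10,-0.25,0,0,1],[-0.15,-0.35,0,0,1],[-0.15,-0.45,0,0,1]]
```

```bash
python3 -m pendant '[[0.05,0.15,0,0,0.4],[0.05,0.15,0,0,0],[0.05,0.15,0,0,0],[0.05,0.15,-1.2,0,0],[0.05,0.15,-2.4,0,0]]'; python3 -m pendant '[[0,0,-0.6,0,0],[1,0.9,-0.6,0,0],[2,1.8,-0.6,0,0],[3,2.7,-0.6,0,0],[4,3.6,-0.6,0,0]]'; python3 - <<'E'
from h import *
print(tcp()[0],tcp()[2]['joint_pos'].round(2))
snap('top','t3',(200,130,480,300),2.8)
E
```

```text
clock: 9.78
position: [0.6478, -0.2001, 0.2334]
ee_rot: [0.339, 0.941, -0.0, -0.0]
ft_force: [1.0, 0.1, -0.2]
grip_width: 1.001
clock: 10.4
position: [0.6164, 0.0144, 0.2567]
ee_rot: [0.339, 0.941, 0.0, 0.0]
ft_force: [1.1, 0.9, -0.7]
grip_width: 1.005
[0.61640688 0.01441775 0.25668755] [-0.54  0.33  0.56  1.47 -0.17  1.39  0.91]
```

View pics/t3.png

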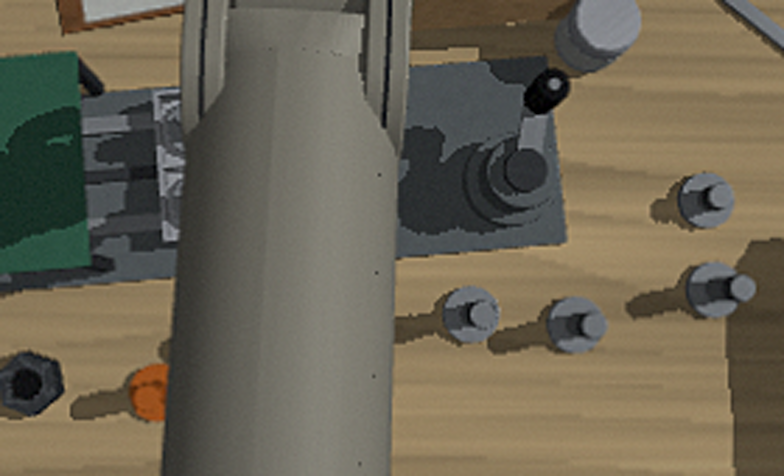

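```bash
python3 - <<'E'
from h import *
print(want([.447,-.25,.231]))
E
```

```text
[-1.05 -7.98  0.61]
```

```bash
python3 -m pendant '[[-0.2,-1.4,0,0,0],[-0.4,-2.8,0,0,0],[-0.6,-4.2,0,0,0],[-0.8,-5.6,0,0,0],[-0.9,-6.8,0,0,0]]';python3 -m pendant '[[-0.1,-1.2,0.3,0,0],[-0.1,-1.2,0.6,0,0],[-0.1,-1.2,0.6,0,0]]'; python3 - <<'E'
from h import *
print(tcp()[0],tcp()[2]['joint_pos'].round(2))
snap('top','t4',(200,130,480,300),2.8)
snap('wrist','w4')
E
```

```text
clock: 11.08
position: [0.4695, -0.2219, 0.2567]
ee_rot: [0.34, 0.941, 0.0, 0.0]
ft_force: [1.0, -0.6, 0.7]
grip_width: 0.998
clock: 11.45
position: [0.4434, -0.2585, 0.2319]
ee_rot: [0.339, 0.941, 0.0, -0.001]
ft_force: [0.6, -0.7, -0.2]
grip_width: 1.002
[ 0.44342177 -0.25846539  0.23190103] [-0.27  0.08  0.76  1.78 -0.06  1.3   1.38]
```

View pics/t4.png

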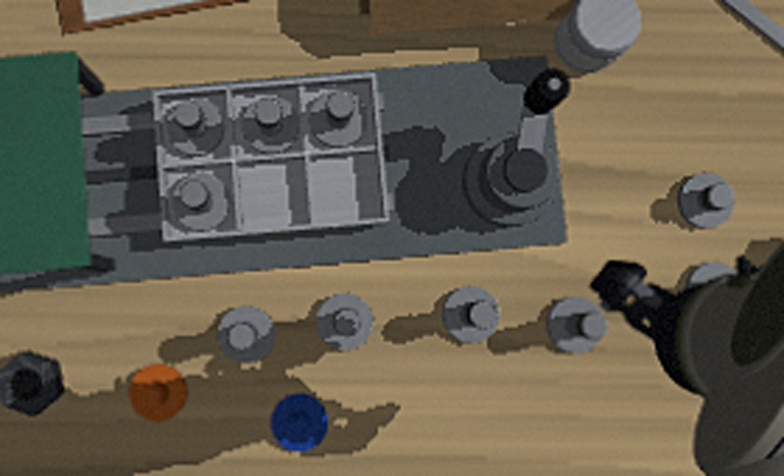

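View pics/w4.png

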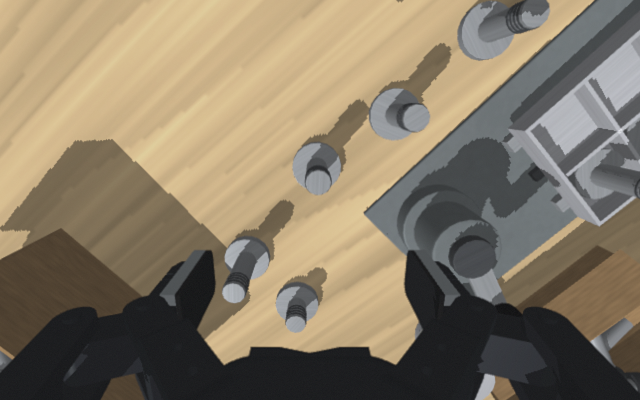

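```bash
python3 - <<'E'
from h import *
z=np.load('pics/t4.npz');C=(z['K'],z['D'],z['pos'],z['M'])
P=[at_z(C,200+u/2.8-.35,130+v/2.8-.35,.052) for u,v in [(155,90),(377,72),(388,220),(165,240)]]
for a in P:print(a.round(4))
print([np.linalg.norm(P[i]-P[i-1]).round(4) for i in range(4)])
c=sum(P)/4;ey=(P[0]-P[1]+P[3]-P[2]);ey/=np.linalg.norm(ey);ex=np.array([ey[1],-ey[0],0]);print('c',c,np.degrees(np.arctan2(ey[1],ey[0])))
for nm,q in [('mid',c-.035*ex),('crankside',c-.035*ex-.07*ey),('hoodside',c-.035*ex+.07*ey),('far crank',c+.035*ex-.07*ey)]:
    print(nm,q.round(4), (proj(C,[q[0],q[1],.026])-[200,130])*2.8)
for nm,u,v in [('s0',241,336),('s1',347,321),('s2',482,315),('s3',593,325)]:
    print(nm,at_z(C,200+u/2.8-.35,130+v/2.8-.35,.085).round(4))
for u,v in [(192,116),(268,111),(340,105),(195,193)]:
    print('stock',at_z(C,200+u/2.8-.35,130+v/2.8-.35,.111).round(4))
z=np.load('pics/w4.npz');C=(z['K'],z['D'],z['pos'],z['M'])
for nm,q in [('s0',(.4355,.0708)),('s1',(.4484,-.0253)),('s2',(.4554,-.1456)),('s3',(.447,-.25)),('s4',(.482,-.391))]: print(nm,proj(C,[*q,.085]))
E
```

```text
[0.6664 0.1597 0.052 ]
[ 0.6867 -0.0527  0.052 ]
[ 0.5442 -0.0639  0.052 ]
[0.5229 0.1464 0.052 ]
[np.float64(0.1441), np.float64(0.2134), np.float64(0.1429), np.float64(0.2114)]
c [0.60507532 0.04738425 0.052     ] 95.610748929563
mid [0.5702 0.044  0.052 ] [274.24037955 193.19536244]
crankside [ 0.5771 -0.0257  0.052 ] [346.07084558 187.01732635]
hoodside [0.5634 0.1136 0.052 ] [202.27704248 199.38506048]
far crank [ 0.6468 -0.0189  0.052 ] [339.64943057 116.17234426]
s0 [0.4347 0.0712 0.085 ]
s1 [ 0.4492 -0.0247  0.085 ]
s2 [ 0.4556 -0.1479  0.085 ]
s3 [ 0.447  -0.2503  0.085 ]
stock [0.6314 0.1173 0.111 ]
stock [0.6368 0.0489 0.111 ]
stock [ 0.6431 -0.016   0.111 ]
stock [0.5617 0.113  0.111 ]
s0 [630.41058381 -88.38527336]
s1 [532.73925929  10.21773183]
s2 [416.67654893 112.68195941]
s3 [317.92015731 179.45985851]
s4 [232.77756312 290.292032  ]
```

Two pockets are empty. Both are in the row nearest the robot: the middle one at crop (274,193) and the crank-side one at (346,187). The other four hold studs. I'll take spare s3, at wrist view (317,180) and world (0.447,-0.250).

```bash
python3 - <<'E'
from h import *
print(want([.447,-.2502,.033]))
E
```

```text
[0.07 0.19 4.99]
```

```bash
python3 -m pendant '[[0.05,0.2,1,0,0],[0.05,0.2,2.2,0,0],[0.05,0.2,3.4,0,0],[0.05,0.2,4.4,0,0],[0.05,0.2,5,0,0]]'; python3 -m pendant '[[0,0,0,0,0],[0,0,0,0,1],[0,0,0,0,1],[0,0,0,0,1],[0,0,0,0,1]]' 80; python3 -m pendant '[[0,0,0,0,1],[0,0,0,0,1],[0,0,-0.4,0,1],[0,0,-0.6,0,1],[0,0,-0.6,0,1]]'; python3 - <<'E'
from h import *
print(tcp()[0],tcp()[2]['ft_force'])
snap('wrist','w5')
E
```

```text
clock: 12.18
position: [0.4475, -0.25, 0.0308]
ee_rot: [0.338, 0.941, -0.0, -0.001]
ft_force: [0.8, -0.7, 0.8]
grip_width: 0.998
clock: 12.8
position: [0.4479, -0.2511, 0.0333]
ee_rot: [0.338, 0.941, 0.0, 0.0]
ft_force: [-1.9, 2.3, 7.8]
grip_width: 0.261
clock: 13.42
position: [0.4478, -0.2512, 0.0572]
ee_rot: [0.338, 0.941, 0.0, 0.001]
ft_force: [-0.0, 0.8, -4.6]
grip_width: 0.265
[ 0.44777046 -0.25116946  0.05724741] [-0.04685058  0.76486876 -4.63614615]
```

View pics/w5.png

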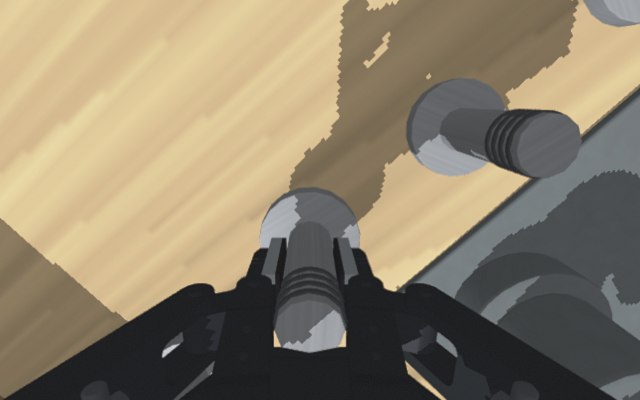

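```bash
python3 -m pendant '[[0,0,-1,0,1],[0,0,-2,0,1],[0,0,-3,0,1],[0,0,-3.3,0,1],[0,0,-3.3,0,1]]' 100; python3 - <<'E'
from h import *
print(tcp()[0],want([.577,-.0257,.19]))
E
```

```text
clock: 14.1
position: [0.4473, -0.2509, 0.1879]
ee_rot: [0.338, 0.941, 0.0, -0.0]
ft_force: [-0.6, 0.5, -4.9]
grip_width: 0.255
[ 0.44732535 -0.25087556  0.18794777] [ 1.08  6.4  -0.05]
```

```bash
python3 -m pendant '[[0.2,1,0,0,1],[0.4,2.2,0,0,1],[0.6,3.4,0,0,1],[0.8,4.6,0,0,1],[1,5.6,0,0,1]]' 100; python3 -m pendant '[[0.1,0.6,0,0,1],[0.1,0.8,0,0,1],[0.1,0.8,0,0,1]]'; python3 - <<'E'
from h import *
print(tcp()[0],want([.577,-.0257,.19]),want([.577,-.0257,.061]),tcp()[2]['ft_force'])
snap('wrist','w6')
snap('scene','sc6',(150,130,450,300),2.6)
E
```

```text
clock: 14.72
position: [0.5589, -0.0508, 0.1858]
ee_rot: [0.338, 0.941, -0.001, -0.002]
ft_force: [-0.1, 0.0, -4.8]
grip_width: 0.256
clock: 15.1
position: [0.5761, -0.0271, 0.1879]
ee_rot: [0.339, 0.941, -0.001, -0.0]
ft_force: [-0.3, -0.6, -4.4]
grip_width: 0.255
[ 0.57612448 -0.02707026  0.18793792] [ 0.01  0.04 -0.05] [0.   0.04 3.17] [-0.25194613 -0.62942473 -4.3596921 ]
```

View pics/w6.png

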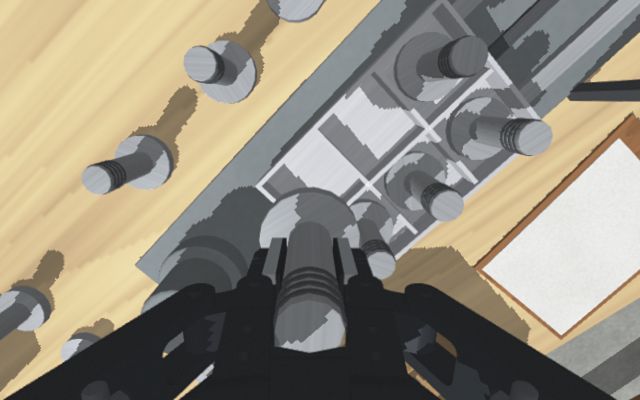

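View pics/sc6.png

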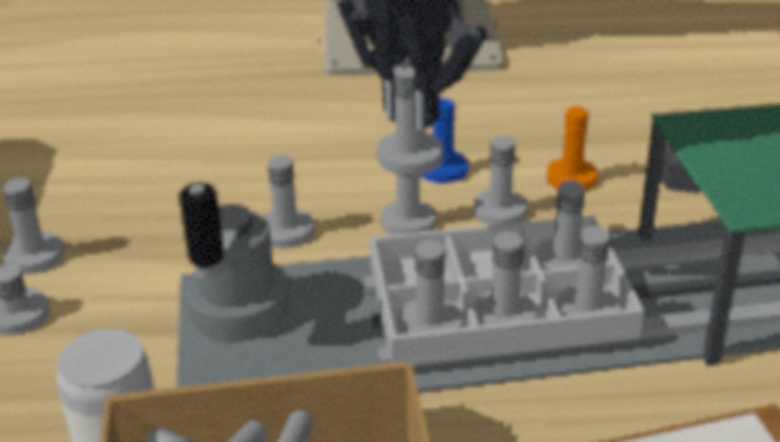

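```bash
python3 - <<'E'
from h import *
z=np.load('pics/w6.npz');p=z['p'];cv2.imwrite('pics/w6c.png',cv2.resize(p[60:260,230:460],None,fx=3.4,fy=3.0,interpolation=2)[:,:,::-1])
C=(z['K'],z['D'],z['pos'],z['M'])
ey=np.array([-.0978,.9952,0]);ex=np.array([.9952,.0978,0]);c=np.array([.605,.0474,.052])
for i in (-1,0,1):
  for j in (-1.5,-.5,.5,1.5):
    q=proj(C,c+ex*.07*i+ey*.07*j);print(i,j,q.round(1),((q-[230,60])*[3.4,3.0]).round(0))
E
```

```text
-1 -1.5 [255.6 185.5] [ 87. 376.]
-1 -0.5 [311.  128.7] [275. 206.]
-1 0.5 [372.1  66.4] [483.  19.]
-1 1.5 [439.1  -1.7] [ 711. -185.]
0 -1.5 [311.3 236.6] [276. 530.]
0 -0.5 [366.7 185.1] [465. 375.]
0 0.5 [427.4 128.5] [671. 205.]
0 1.5 [493.5  66.7] [896.  20.]
1 -1.5 [362.  283.1] [449. 669.]
1 -0.5 [417.1 236.1] [636. 528.]
1 0.5 [477.  184.7] [840. 374.]
1 1.5 [541.8 128.6] [1060.  206.]
```

View pics/w6c.png

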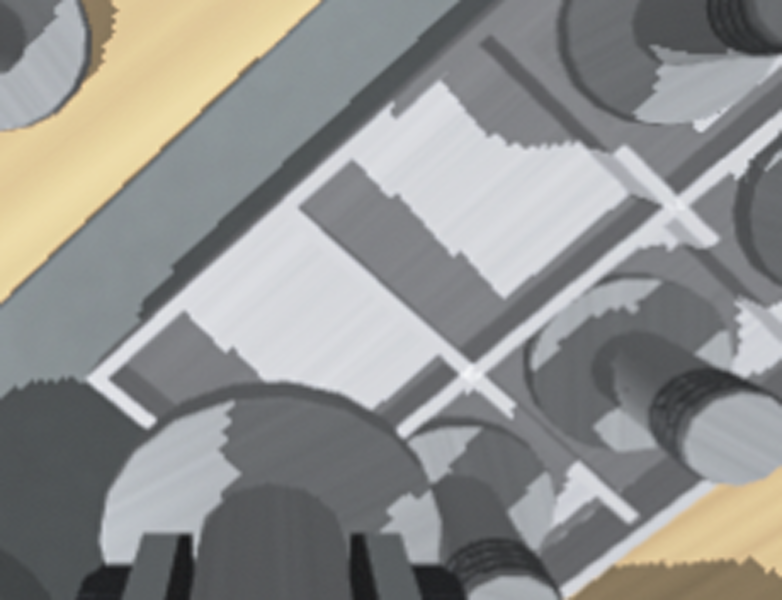

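```bash
python3 -m pendant '[[0,0.05,0.8,0,1],[0,0.05,1.6,0,1],[0,0.05,2.4,0,1],[0,0.05,2.8,0,1],[0,0.05,3.05,0,1]]' 100; python3 -m pendant '[[0,0,0,0,1],[0,0,0.1,0,1],[0,0,0.15,0,1]]'; python3 - <<'E'
from h import *
print(tcp()[0],tcp()[2]['ft_force'])
snap('wrist','w7')
snap('scene','sc7',(150,130,450,300),2.6)
E
```

```text
clock: 15.82
position: [0.5778, -0.0249, 0.0664]
ee_rot: [0.339, 0.941, 0.0, 0.0]
ft_force: [-0.7, -0.3, -3.7]
grip_width: 0.259
clock: 16.2
position: [0.5781, -0.0242, 0.0609]
ee_rot: [0.338, 0.941, 0.0, 0.0]
ft_force: [0.5, 0.5, -4.4]
grip_width: 0.26
[ 0.57810497 -0.02419524  0.06088797] [ 0.46832788  0.50273168 -4.41037635]
```

View pics/w7.png

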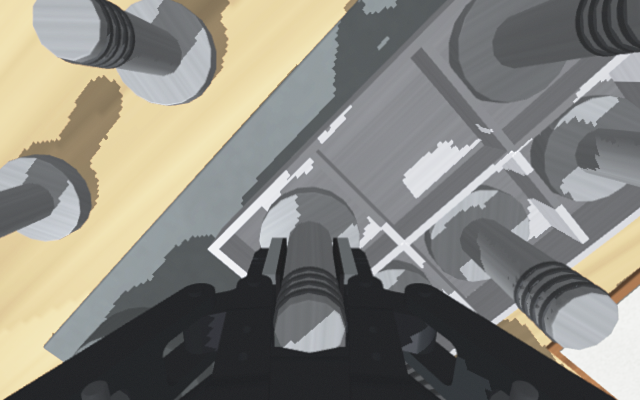

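View pics/sc7.png

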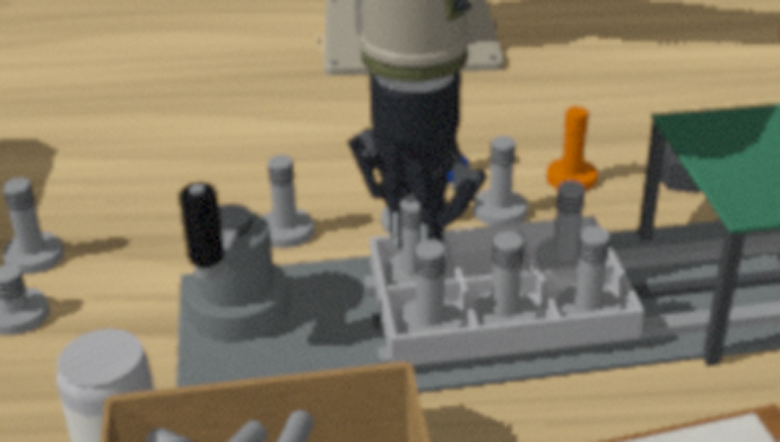

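```bash
python3 -m pendant '[[0,0,0.05,0,1],[0,0,0.05,0,0.6],[0,0,0.05,0,0.4],[0,0,0.05,0,0.3],[0,0,0.05,0,0.3]]' 100; python3 -m pendant '[[0,0,0,0,0.2],[0,0,-0.8,0,0.2],[0,0,-2,0,0.2],[0,0,-3.2,0,0.1],[0,0,-3.6,0,0]]'; python3 - <<'E'
from h import *
print(tcp()[0],tcp()[2]['ft_force'],want([.4492,-.0247,.21]))
snap('scene','sc8',(150,130,450,300),2.6)
E
```

```text
clock: 16.92
position: [0.5778, -0.0242, 0.0585]
ee_rot: [0.338, 0.941, 0.0, 0.0]
ft_force: [-0.1, -1.0, 0.0]
grip_width: 0.7
clock: 17.55
position: [0.579, -0.0244, 0.2055]
ee_rot: [0.339, 0.941, 0.001, 0.002]
ft_force: [0.7, 0.4, 0.5]
grip_width: 1.002
[ 0.57895186 -0.02443601  0.2055391 ] [0.65928735 0.44498196 0.4948667 ] [ 2.5  -2.07 -0.13]
```

View pics/sc8.png

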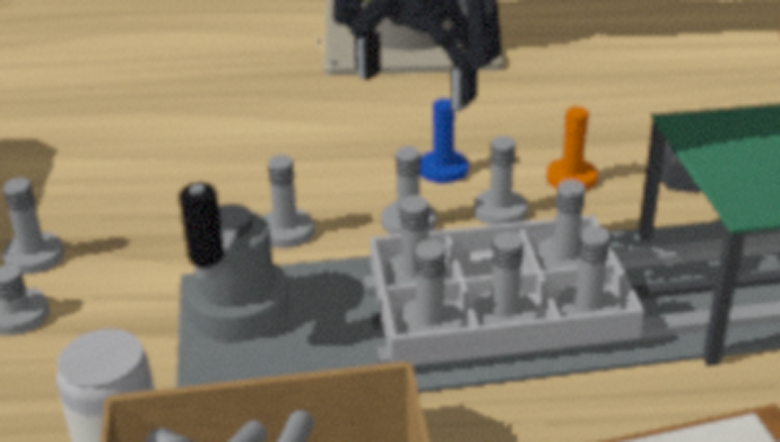

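The first stud is standing in its pocket. Next is spare s2.

```bash
python3 - <<'E'
from h import *
print(want([.4555,-.1468,.21]))
E
python3 -m pendant '[[0.1,-1.1,0,0,0],[0.2,-2.2,0,0,0],[0.3,-3.3,0,0,0],[0.4,-4.3,0,0,0],[0.4,-4.3,0,0,0]]'; python3 - <<'E'
from h import *
print(tcp()[0],want([.4555,-.1468,.033]))
C,p,d=snap('wrist','w9');print(proj(C,[.4555,-.1468,.085]))
E
```

```text
[ 0.43 -4.33 -0.12]
clock: 18.23
position: [0.4537, -0.1486, 0.2015]
ee_rot: [0.34, 0.94, 0.0, -0.001]
ft_force: [0.6, 0.3, -0.0]
grip_width: 1.002
[ 0.45367575 -0.14855968  0.20148978] [-0.01  0.06  4.21]
[312.14939439 191.82608084]
```

View pics/w9.png

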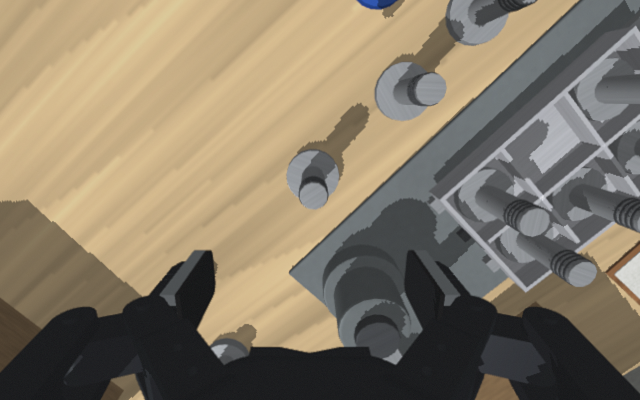

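```bash
python3 -m pendant '[[0,0.05,1,0,0],[0,0.05,2,0,0],[0,0.05,3,0,0],[0,0.05,3.9,0,0],[0,0.05,4.2,0,0]]'; python3 -m pendant '[[0,0,0,0,0],[0,0,0,0,1],[0,0,0,0,1],[0,0,0,0,1],[0,0,0,0,1]]' 100; python3 -m pendant '[[0,0,0,0,1],[0,0,0,0,1],[0,0,-1,0,1],[0,0,-2.2,0,1],[0,0,-3.4,0,1]]'; python3 -m pendant '[[0,0,-0.5,0,1],[0,0,-0.5,0,1]]'; python3 - <<'E'
from h import *
print(tcp()[0],want([.570,.0445,.19]),tcp()[2]['ft_force'])
E
```

```text
clock: 18.9
position: [0.456, -0.1441, 0.032]
ee_rot: [0.338, 0.941, -0.001, -0.002]
ft_force: [0.2, 0.2, 0.3]
grip_width: 1.0
clock: 19.52
position: [0.4574, -0.1453, 0.0351]
ee_rot: [0.339, 0.941, 0.0, 0.0]
ft_force: [-2.9, -0.9, 6.9]
grip_width: 0.257
clock: 20.15
position: [0.4562, -0.145, 0.1714]
ee_rot: [0.339, 0.941, -0.0, -0.001]
ft_force: [0.3, 0.5, -6.2]
grip_width: 0.256
clock: 20.4
position: [0.4575, -0.145, 0.1912]
ee_rot: [0.338, 0.941, 0.001, 0.001]
ft_force: [-0.2, 0.7, -6.5]
grip_width: 0.257
[ 0.45750332 -0.1450278   0.19118168] [0.85 5.44 0.04] [-0.23957956  0.7020573  -6.53539485]
```

```bash
python3 -m pendant '[[0.2,1,0,0,1],[0.4,2.2,0,0,1],[0.6,3.4,0,0,1],[0.7,4.5,0,0,1],[0.85,5.2,0,0,1]]' 100; python3 -m pendant '[[0,0.2,0,0,1],[0,0.2,0,0,1],[0,0.2,0,0,1]]'; python3 - <<'E'
from h import *
print(tcp()[0],want([.570,.0445,.061]),tcp()[2]['ft_force'],tcp()[2]['grip_width'])
snap('wrist','w10')
E
```

```text
clock: 21.02
position: [0.5632, 0.0388, 0.1882]
ee_rot: [0.338, 0.941, -0.001, -0.001]
ft_force: [-0.3, -0.2, -5.7]
grip_width: 0.256
clock: 21.4
position: [0.568, 0.0414, 0.1904]
ee_rot: [0.34, 0.941, -0.0, -0.0]
ft_force: [-0.3, -1.1, -5.1]
grip_width: 0.258
[0.56801507 0.04137051 0.19036015] [0.01 0.09 3.23] [-0.26576159 -1.06617686 -5.09636521] 0.2576512584574021
```

View pics/w10.png

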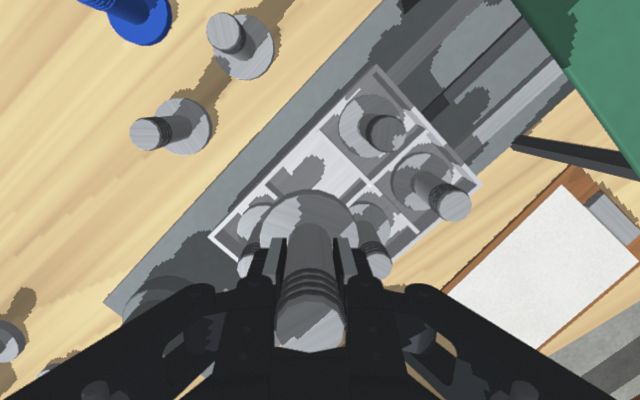

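```bash
python3 -m pendant '[[0,0.08,0.8,0,1],[0,0.08,1.6,0,1],[0,0.08,2.4,0,1],[0,0.08,2.8,0,1],[0,0.08,3.05,0,1]]' 100; python3 -m pendant '[[0,0,0,0,1],[0,0,0.1,0,1],[0,0,0.15,0,1]]'; python3 - <<'E'
from h import *
print(tcp()[0],tcp()[2]['ft_force'])
snap('wrist','w11')
E
```

```text
clock: 22.08
position: [0.5706, 0.0452, 0.0684]
ee_rot: [0.339, 0.941, 0.0, 0.0]
ft_force: [-0.5, 0.1, -5.2]
grip_width: 0.255
clock: 22.45
position: [0.5709, 0.0457, 0.0629]
ee_rot: [0.338, 0.941, 0.0, 0.0]
ft_force: [-1.2, 0.1, -6.1]
grip_width: 0.255
[0.57090278 0.04566111 0.06290625] [-1.21218511  0.06651627 -6.08428519]
```

View pics/w11.png

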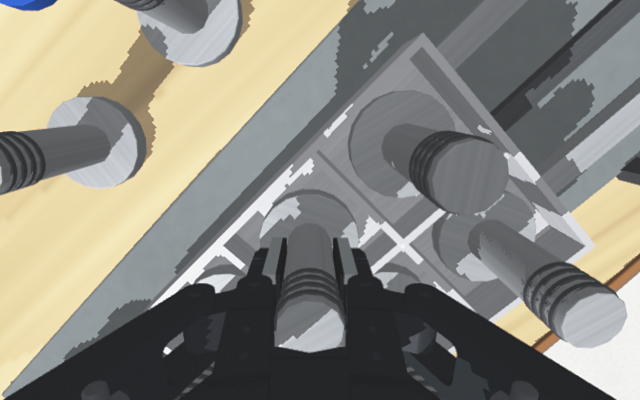

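```bash
python3 -m pendant '[[0,0,0.05,0,1],[0,0,0.05,0,0.6],[0,0,0.05,0,0.4],[0,0,0.05,0,0.3],[0,0,0.05,0,0.3]]' 100; python3 -m pendant '[[0,0,0,0,0.2],[0,0,-0.8,0,0.2],[0,0,-2,0,0.2],[0,0,-3.2,0,0.1],[0,0,-4.2,0,0]]'; python3 - <<'E'
from h import *
print(tcp()[0],tcp()[2]['ft_force'],want([.4592,-.0247,.24]))
snap('scene','sc12',(150,130,450,300),2.6)
E
```

```text
clock: 23.12
position: [0.5707, 0.0456, 0.0606]
ee_rot: [0.339, 0.941, 0.0, 0.0]
ft_force: [0.2, 1.2, -0.2]
grip_width: 0.7
clock: 23.75
position: [0.5707, 0.0454, 0.2306]
ee_rot: [0.339, 0.941, 0.0, 0.0]
ft_force: [-0.3, -0.8, -0.3]
grip_width: 0.999
[0.57071144 0.0454363  0.23055595] [-0.27449547 -0.77803075 -0.29082806] [ 1.03 -3.13 -0.24]
```

View pics/sc12.png

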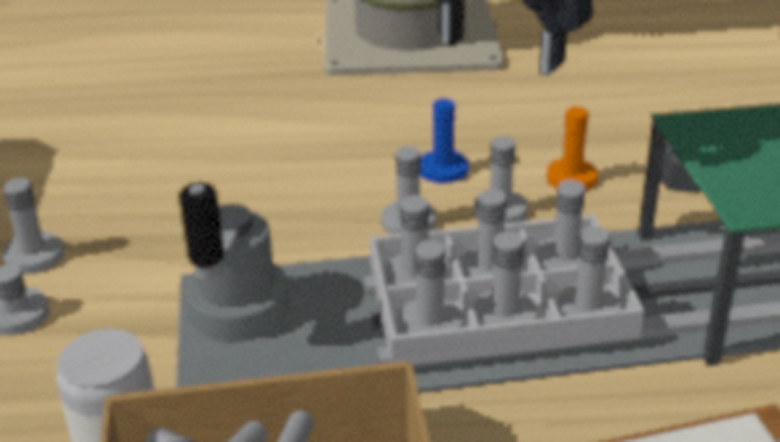

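All six pockets now hold studs. Back to the handle, which should be at about (0.652,-0.195).

```bash
python3 - <<'E'
from h import *
print(want([.6515,-.195,.235]))
E
```

```text
[-5.35 -3.38  0.02]
```

```bash
python3 -m pendant '[[-1.1,-0.7,-0.2,0,0],[-2.2,-1.4,-0.2,0,0],[-3.3,-2.1,-0.2,0,0],[-4.4,-2.8,-0.2,0,0],[-5.1,-3.2,-0.2,0,0]]'; python3 -m pendant '[[-0.2,-0.15,0,0,0],[-0.2,-0.15,0,0,0]]'; python3 - <<'E'
from h import *
print(tcp()[0],want([.6515,-.195,.136]))
C,p,d=snap('wrist','w13');print(proj(C,[.6515,-.195,.179]))
E
```

```text
clock: 24.42
position: [0.6462, -0.1862, 0.2361]
ee_rot: [0.34, 0.941, -0.001, -0.0]
ft_force: [0.7, -0.3, 0.9]
grip_width: 0.998
clock: 24.68
position: [0.6485, -0.1928, 0.2362]
ee_rot: [0.339, 0.941, 0.0, -0.0]
ft_force: [-0.4, 0.3, -0.5]
grip_width: 1.003
[ 0.64847573 -0.19279399  0.23616493] [-0.09  0.01  2.5 ]
[309.54042537 220.88991581]
```

View pics/w13.png

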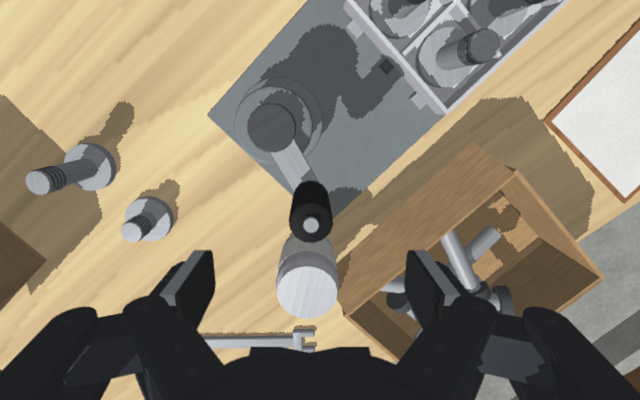

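```bash
python3 -m pendant '[[-0.1,0,0.8,0,0],[-0.1,0,1.6,0,0],[-0.1,0,2.4,0,0],[-0.1,0,2.5,0,0],[-0.1,0,2.5,0,0]]'; python3 -m pendant '[[0,0,0,0,1],[0,0,0,0,1],[0,0,0,0,1],[0,0,0,0,1],[0,0,0,0,1]]' 60;python3 crank.py 1 24 3; python3 - <<'E'
from h import *
print(tcp()[1].round(3))
E
```

```text
clock: 25.35
position: [0.6522, -0.1944, 0.1376]
ee_rot: [0.338, 0.941, 0.0, 0.0]
ft_force: [-0.3, 1.2, 0.8]
grip_width: 1.003
clock: 25.98
position: [0.6523, -0.195, 0.1372]
ee_rot: [0.338, 0.941, 0.0, 0.001]
ft_force: [0.2, 2.2, 5.9]
grip_width: 0.337
ang -10.3 r 0.0658 F [0.2 2.2 5.9] z 0.13724312278210296 25.975 0.3369290092586381
[[0.45,0.50,0,0,1],[1.10,0.80,0,0,1],[1.75,0.80,0,0,1],[2.40,0.55,0,0,1],[2.85,0.05,0,0,1]]
[[0.20,-0.65,0,0,1],[0.15,-1.35,0,0,1],[-0.20,-1.90,0,0,1],[-0.75,-2.30,0,0,1],[-1.40,-2.45,0,0,1]]
[[-0.65,0.10,0,0,1],[-1.20,0.50,0,0,1],[-1.55,1.10,0,0,1],[-1.65,1.75,0,0,1],[-1.45,2.40,0,0,1]]
[[-0.771  0.637  0.001]
 [ 0.637  0.771  0.   ]
 [-0.001  0.001 -1.   ]]
```

```bash
sed -i 's/\[.5875,-.1832\]/[.588,-.1828]/' crank.py; python3 -m pendant '[[0.4,0.45,0,0,1],[1.05,0.8,0,0,1],[1.75,0.8,0,0,1],[2.4,0.55,0,0,1],[2.85,0.05,0,0,1]]' 60; python3 crank.py 1 24 1; python3 -m pendant '[[0.2,-0.65,0,0,1],[0.15,-1.35,0,0,1],[-0.2,-1.9,0,0,1],[-0.75,-2.3,0,0,1],[-1.4,-2.45,0,0,1]]'; python3 crank.py 1 24 1;  python3 - <<'E'
from h import *
snap('scene','sc14',(150,100,550,320),2)
E
```

```text
clock: 26.6
position: [0.5656, -0.1222, 0.1372]
ee_rot: [0.338, 0.941, -0.001, 0.002]
ft_force: [8.6, -14.7, -0.1]
grip_width: 0.337
ang 110.2 r 0.0646 F [  8.6 -14.7  -0.1] z 0.1371934624545085 26.6 0.3373746863719792
[[0.20,-0.65,0,0,1],[0.10,-1.35,0,0,1],[-0.25,-1.90,0,0,1],[-0.75,-2.30,0,0,1],[-1.45,-2.45,0,0,1]]
clock: 27.22
position: [0.5458, -0.2331, 0.1371]
ee_rot: [0.339, 0.941, 0.001, 0.0]
ft_force: [3.7, 8.9, 8.2]
grip_width: 0.336
ang -130.1 r 0.0657 F [3.7 8.9 8.2] z 0.137149933828572 27.225 0.33593565677387666
[[-0.65,0.20,0,0,1],[-1.20,0.55,0,0,1],[-1.55,1.15,0,0,1],[-1.60,1.80,0,0,1],[-1.40,2.45,0,0,1]]
```

View pics/sc14.png

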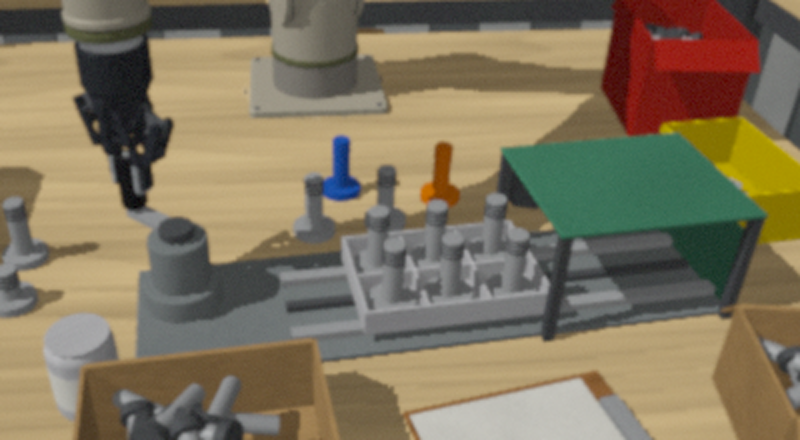

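```bash
python3 -m pendant '[[-0.65,0.15,0,0,1],[-1.2,0.55,0,0,1],[-1.55,1.15,0,0,1],[-1.6,1.8,0,0,1],[-1.4,2.45,0,0,1]]' 60; python3 crank.py 1 24 3
```

```text
clock: 27.9
position: [0.6525, -0.195, 0.1372]
ee_rot: [0.34, 0.941, -0.001, 0.002]
ft_force: [-8.2, -1.4, 9.8]
grip_width: 0.336
ang -10.7 r 0.0656 F [-8.2 -1.4  9.8] z 0.13721787348955877 27.9 0.3359677252266713
[[0.45,0.50,0,0,1],[1.10,0.75,0,0,1],[1.75,0.80,0,0,1],[2.40,0.50,0,0,1],[2.85,0.00,0,0,1]]
[[0.20,-0.60,0,0,1],[0.15,-1.30,0,0,1],[-0.15,-1.90,0,0,1],[-0.70,-2.30,0,0,1],[-1.35,-2.45,0,0,1]]
[[-0.70,0.15,0,0,1],[-1.25,0.55,0,0,1],[-1.60,1.10,0,0,1],[-1.65,1.80,0,0,1],[-1.45,2.40,0,0,1]]
```

```bash
python3 -m pendant '[[0.45,0.5,0,0,1],[1.1,0.75,0,0,1],[1.75,0.8,0,0,1],[2.4,0.5,0,0,1],[2.85,0,0,0,1]]' 60; python3 crank.py 1 24 1; python3 -m pendant '[[0.2,-0.65,0,0,1],[0.15,-1.3,0,0,1],[-0.2,-1.9,0,0,1],[-0.7,-2.3,0,0,1],[-1.4,-2.45,0,0,1]]'; python3 crank.py 1 24 1;
```

```text
clock: 28.52
position: [0.564, -0.1226, 0.1373]
ee_rot: [0.339, 0.941, -0.001, 0.003]
ft_force: [12.5, -20.9, -2.8]
grip_width: 0.338
ang 111.7 r 0.0648 F [ 12.5 -20.9  -2.8] z 0.1372569494876771 28.525 0.3379651606281107
[[0.15,-0.65,0,0,1],[0.05,-1.35,0,0,1],[-0.30,-1.90,0,0,1],[-0.85,-2.30,0,0,1],[-1.50,-2.40,0,0,1]]
clock: 29.15
position: [0.5442, -0.2317, 0.1371]
ee_rot: [0.339, 0.941, 0.001, -0.0]
ft_force: [2.7, 8.0, 10.1]
grip_width: 0.334
ang -131.9 r 0.0657 F [ 2.7  8.  10.1] z 0.137130679534818 29.15 0.3339314573356442
[[-0.65,0.15,0,0,1],[-1.20,0.55,0,0,1],[-1.60,1.10,0,0,1],[-1.70,1.75,0,0,1],[-1.50,2.40,0,0,1]]
```

```bash
python3 -m pendant '[[-0.65,0.15,0,0,1],[-1.2,0.55,0,0,1],[-1.6,1.1,0,0,1],[-1.65,1.75,0,0,1],[-1.45,2.4,0,0,1]]' 60; python3 crank.py 1 24 1; python3 - <<'E'
from h import *
snap('scene','sc15',(150,100,550,320),2)
E
```

```text
clock: 29.78
position: [0.652, -0.1969, 0.1373]
ee_rot: [0.34, 0.941, -0.002, 0.003]
ft_force: [-2.3, -3.6, 4.3]
grip_width: 0.334
ang -12.4 r 0.0655 F [-2.3 -3.6  4.3] z 0.137283679154989 29.775 0.33366169323507705
[[0.45,0.50,0,0,1],[1.05,0.80,0,0,1],[1.70,0.85,0,0,1],[2.35,0.60,0,0,1],[2.80,0.10,0,0,1]]
```

View pics/sc15.png

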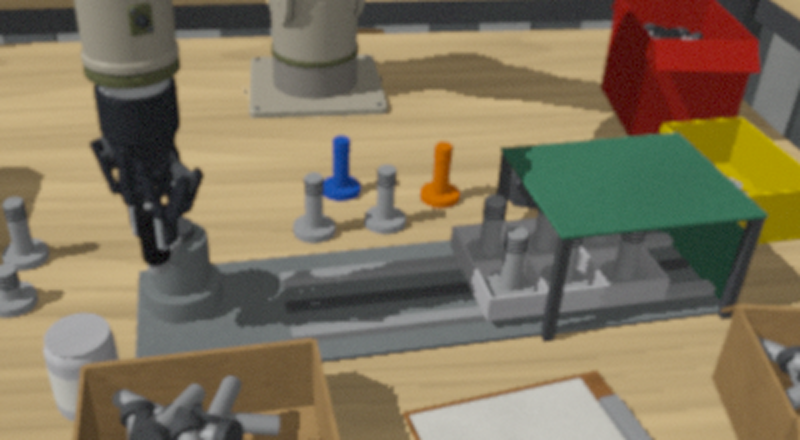

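```bash
python3 -m pendant '[[0.45,0.5,0,0,1],[1.05,0.8,0,0,1],[1.7,0.85,0,0,1],[2.35,0.6,0,0,1],[2.8,0.05,0,0,1]]' 60; python3 crank.py 1 20 1
```

```text
clock: 30.45
position: [0.5656, -0.1222, 0.1372]
ee_rot: [0.338, 0.941, -0.001, 0.002]
ft_force: [8.6, -12.1, 1.4]
grip_width: 0.335
ang 110.3 r 0.0646 F [  8.6 -12.1   1.4] z 0.1371873259310017 30.45 0.33453524332037754
[[0.15,-0.55,0,0,1],[0.15,-1.10,0,0,1],[-0.05,-1.65,0,0,1],[-0.40,-2.05,0,0,1],[-0.90,-2.35,0,0,1]]
```

```bash
python3 -m pendant '[[0.15,-0.55,0,0,1],[0.15,-1.05,0,0,1],[0.05,-1.4,0,0,1],[0,-1.55,0,0,1],[0,-1.55,0,0,1]]' 60; python3 crank.py 1 4 1
```

```text
clock: 31.08
position: [0.5248, -0.1699, 0.1371]
ee_rot: [0.339, 0.941, 0.0, -0.0]
ft_force: [-7.1, 0.6, 12.3]
grip_width: 0.337
ang 168.5 r 0.0645 F [-7.1  0.6 12.3] z 0.13712595502249444 31.075 0.3370682379781098
[[-0.05,-0.10,0,0,1],[-0.10,-0.20,0,0,1],[-0.15,-0.30,0,0,1],[-0.25,-0.40,0,0,1],[-0.30,-0.45,0,0,1]]
```

```bash
python3 -m pendant '[[-0.05,-0.1,0,0,1],[-0.08,-0.2,0,0,1],[-0.08,-0.2,0,0,1]]'; python3 crank.py 1 4 1;python3 -m pendant '[[-0.05,-0.1,0,0,1],[-0.05,-0.1,0,0,1],[-0.05,-0.1,0,0,1]]'; python3 crank.py 1 4 1
```

```text
clock: 31.45
position: [0.5243, -0.1721, 0.1371]
ee_rot: [0.336, 0.942, 0.003, -0.001]
ft_force: [-2.0, 19.0, 13.2]
grip_width: 0.343
ang 170.5 r 0.0646 F [-2.  19.  13.2] z 0.13710582267360927 31.45 0.34321284085689746
[[-0.00,-0.05,0,0,1],[-0.10,-0.15,0,0,1],[-0.15,-0.25,0,0,1],[-0.25,-0.35,0,0,1],[-0.30,-0.40,0,0,1]]
clock: 31.82
position: [0.5243, -0.1725, 0.1371]
ee_rot: [0.335, 0.942, 0.006, -0.002]
ft_force: [-0.7, 32.3, 16.2]
grip_width: 0.337
ang 170.8 r 0.0646 F [-0.7 32.3 16.2] z 0.137064334884581 31.825 0.3373685557479641
[[0.00,-0.05,0,0,1],[-0.05,-0.15,0,0,1],[-0.15,-0.20,0,0,1],[-0.20,-0.30,0,0,1],[-0.30,-0.35,0,0,1]]
```

The crank is firmly on the stop, at the angle it started from. I'll relax, release, lift off and check.

```bash
python3 -m pendant '[[0.1,0.22,0,0,1],[0.1,0.22,0,0,0.4],[0.1,0.22,0,0,0],[0.1,0.22,0,0,0],[0.1,0.22,0,0,0]]'; python3 -m pendant '[[0,0,-1,0,0],[0,0,-2.2,0,0],[0,0,-2.8,0,0],[0.9,-0.9,-2.8,0,0],[1.8,-1.8,-2.8,0,0]]'; python3 -m pendant '[[0.9,-0.9,0,0,0],[1,-1,0,0,0],[1,-1,0,0,0]]'; python3 - <<'E'
from h import *
print(tcp()[0])
snap('scene','sc16',(100,100,560,330),1.73)
snap('top','t16',(120,120,480,300),2.2)
E
```

```text
clock: 32.45
position: [0.5243, -0.1725, 0.1364]
ee_rot: [0.339, 0.941, -0.0, -0.0]
ft_force: [0.7, -0.1, 0.8]
grip_width: 0.998
clock: 33.08
position: [0.422, -0.1824, 0.2482]
ee_rot: [0.339, 0.941, -0.001, -0.0]
ft_force: [-1.0, -0.3, 0.9]
grip_width: 1.0
clock: 33.45
position: [0.3671, -0.1871, 0.2488]
ee_rot: [0.339, 0.941, 0.001, 0.001]
ft_force: [-0.0, 0.9, 0.8]
grip_width: 1.001
[ 0.36708553 -0.18711349  0.24876214]
```

View pics/sc16.png

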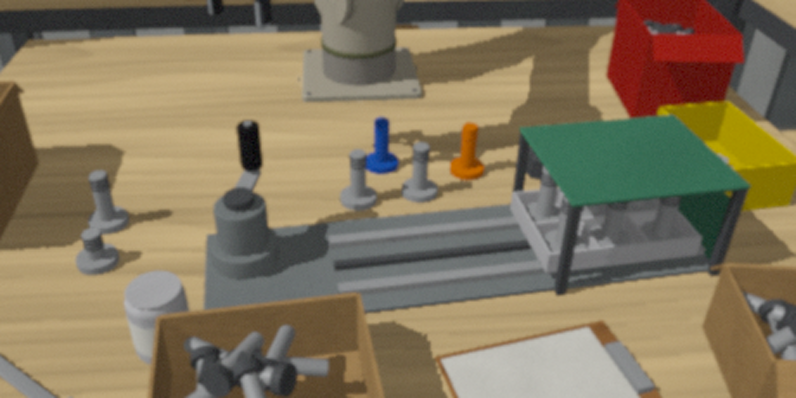

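View pics/t16.png

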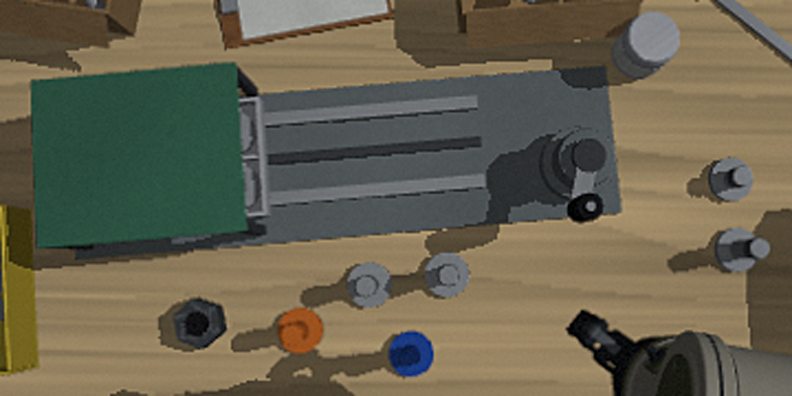

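```bash
python3 - <<'E'
from h import *
p=np.load('pics/sc16.npz')['p'];cv2.imwrite('pics/z.png',cv2.resize(p[170:280,380:540],None,fx=5,fy=5,interpolation=2)[:,:,::-1])
a=cv2.imread('pics/top0.png')[:,:,::-1].astype(int);b=np.load('pics/t16.npz')['p'].astype(int)
for nm,u,v in [('tin',413,140),('short',453,201),('nut',210,266),('blue',305,281),('orange',256,270),('tray edge',241,190),('handle',388,213)]:
    w=np.s_[v-16:v+17,u-16:u+17];print(nm,np.abs(a[w]-b[w]).mean().round(1))
print(manip.get_obs()['clock'])
E
```

```text
tin 4.9
short 5.1
nut 4.4
blue 6.1
orange 11.5
tray edge 5.8
handle 6.5
33.55
```

View pics/z.png

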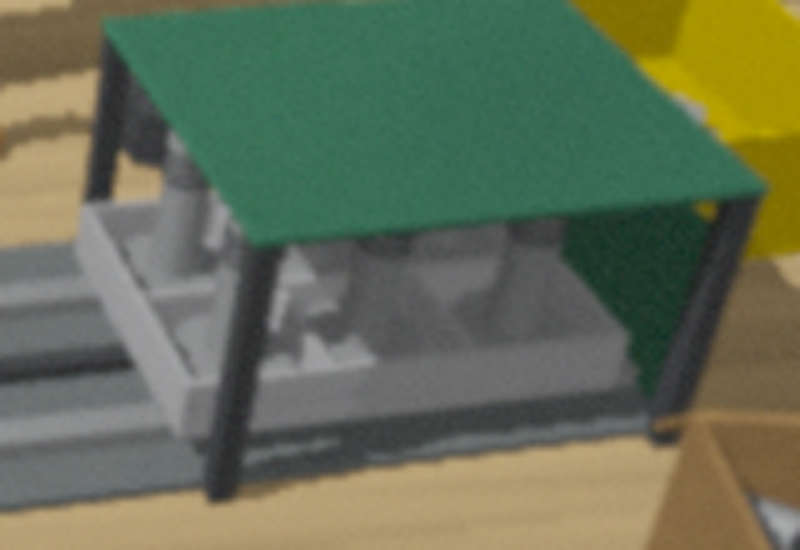

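The tray is home with its studs upright, and the handle and tray edge are at their starting pixels. The bystanders haven't moved; the orange stud's larger difference looks like the arm's shadow.

```bash
python3 -c "
from workcell import hand_in
print(hand_in())"
```

```text
the job is handed in; nothing more can be done
None
```

The job is done and handed in at about 34 s on the robot's clock; no verdict came back.

**What I did:** I wound the tray out by its handle to the stop, two and a half turns at about 0.5 turn/s. I stood two long spare studs head down in the two empty pockets, the middle and crank-side ones in the row nearest the robot. Then I wound the tray back by the same handle to the home stop.

**Last checks:**
- **Tray and handle:** the handle and tray edge are back at their starting pixels, within about 1 px. The push against the home stop reached about 32 N sideways.
- **Studs:** all six were seen upright in their pockets with the tray out. With it home, the ones visible under the hood stand upright; the roof hides part of the view.
- **Bystanders:** the short stud, nut, tin and blue stud match the first picture. The orange stud's patch differed more (11.5 against about 5), which I put down to the arm's shadow; I did not re-measure its position.
- **Forces:** while cranking, readings reached about 25 N because my estimate of the crank axis was a millimetre or so off.
- **Disturbances:** I saw no sign of a knocked spare or a slackened grip.

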